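# Unlock the strong box and hold the key turned

### The job

Take the round-headed key (not the square-headed one, which stays in the stand) upright out of the wooden key stand and push it down into the keyhole in the lid of the grey strong box, firmly and with a little wiggling where the pins stick, until it is fully home. Then turn it a quarter turn clockwise, seen from above, against its spring, so that the bolt is drawn back. The lock springs shut if let go, so finish while still holding the key turned, and do not shift or knock over the other things on the worktop.

Things in the scene. Friction and masses are not known exactly. Their poses are not given: they have to be found in the camera images.
- round_key_head (a point): centre of the head of the steel key to use: a round disc with a hole, 36 mm across, 10 mm thick. Grip it across its flat faces, along the key's x axis (y runs across disc and blade, z up from tip to head). At the start the key stands upright in one of the two slots of the stand (either key may be in either), this point 88 mm above the worktop; lift it over 35 mm straight up to clear. About 70 g
- round_key_tip (a point): middle of this key's lower end, 70 mm below the head's centre, same axes. From the tip up: blade 26 mm long, 16 mm wide (y), 6 mm thick (x), its corners at the tip cut off 4 mm at 45 degrees; then a round 7 mm shank with a 12 mm collar 47 to 53 mm up. Blade and lock are the same both ways round, so the key may go in with either face forward
- square_key_head (a point): centre of the head of the other steel key: same build and height, but a square head, 34 x 34 x 10 mm, and a 19 mm wide blade that does not fit the lock. It must stay in the stand
- key_stand: wooden block, 60 (x) x 135 (y) x 50 (z) mm, fixed, left or right of the strong box; origin at the centre of its underside. Two slots on its y axis, 37.5 mm either side of the middle, 20.5 mm long (x), 9 mm wide (y), 32 mm deep; so the two heads stand face to face with their centres 75 mm apart, and a key's x axis lies along the stand's y axis
- keyhole (a point): middle of the keyhole's mouth, in the flat lid of the grey steel strong box (fixed, 114 x 170 x 80 mm; axes of the box), 80 mm above the worktop, ringed by a flat steel plate of 44 mm. A slot 18.5 mm long (y), 8 mm wide (x), its mouth funnelled 4 mm all round, goes straight down through the 10 mm lid and on into the turning lock cylinder
- lock_floor (a point): bottom of the slot, 39 mm below the keyhole's mouth (same axes). Home: the key's tip is here, its head's centre 31 mm above the lid; only with the last 3 mm can it turn. Two stiff sprung pins stand in the slot's ends, met about 20 and 29 mm below the mouth; the tip pushes them aside with some 4 to 12 N down (they push up to 8 N sideways) and they rub down to the floor
- lock_turn (a joint): angle of the lock cylinder: 0 at rest (locked, slot along the box's y), grows clockwise seen from above to a stop at 1.571 rad. A spring turns it back (0.02 N m at 0, 0.12 N m at the stop, plus a little friction). The blade has some 0.1 rad of play in it, so the hand must turn slightly more than the lock
- bolt (a joint): draw of the steel bolt at the front of the box, moved by the lock: 0 locked, 0.008 m drawn back
- salt_shaker: bystander: salt shaker, 44 mm across, 90 mm high; origin at its foot
- garlic: bystander: garlic bulb, 60 mm; origin at its foot
- mug: bystander: white mug, 80 mm across, 101 mm high; origin at its foot
- spice_jar: bystander: spice jar with a dark cap, 44 mm across, 96 mm high; origin at its foot
There are look-alikes about, which are no part of the job. What is shaped like the part that bears round_key_head but pink or yellow is not meant.

How it is judged:
By the outcome, as a careful person would: the job done as asked, in the order asked, and still so for the second after the job is handed in, while the arm keeps its last pose, push and grip.
It also fails if it takes over 54 s, if anything falls off the work surface, if the arm or the gripper's body presses on something with over 40 N, if the wrist force passes 120 N, or if a joint passes its speed limit or range.

### The arm

A 6-joint arm with a two-finger parallel gripper is mounted at the origin on a cart in front of the work surface, level with it; the furniture and walls round the work are solid. World frame = base frame: x ahead of the robot, y to its left, z up, the work surface at z = 0. Lengths are in m, angles in degrees, forces in N, time in s.
With the tool pointing down it reaches from about 0.35 to 0.975 m from the base axis. Payload 4.9 kg.
Tool frame: the origin (TCP) lies at the centre of the arm's flange, where the gripper is bolted on; the fingertips stand 173 mm ahead of it and the grasp point (between the pads) lies 155 mm ahead of it; z points along the fingers, x is the direction in which the jaws open and shut, and the axes are right-handed (so a half turn about z gives the same grasp; the last joint's range is limited). The gripper opens to 85 mm and grips with 20 to 120 N. Pads are 22 mm wide; open, the fingers measure 114 mm over their backs; the gripper's body (76 mm by 85 mm) begins 54 mm behind the grasp point. The pads swing forward as they close: fully open they stand 13 mm farther back than shut.
Start: joints at [-71.219, 3.019, 92.412, -0, 84.569, -6.818], TCP at [0.27, -0.564, 0.405] pointing down, gripper open.
Joint ranges: [-172.51, 172.51], [-57.92, 126.97], [3.15, 148.05], [-58.71, 238.71], [5.1, 150.11], [-179.66, 179.66]. Speed limits (degrees/s): [147.25, 147.25, 180, 180, 180, 180].

### API

Orientations are given as a 3x3 rotation matrix whose columns are the frame's x, y, z axes.
In Python, from bench import bot, optics, finish_job, recognise, spot_point gives the robot as it stands.
- The arm moves only by the tool jog_arm, never from a script. Its argument "increments" is a list of rows, each a list of 7 numbers: the turn, a rotation vector about the tool's x, y, z in units of 5 degrees (1.0 is 5 degrees), then the shift along the tool's x, y, z in units of 40 mm (1.0 is 40 mm), then the gripper's target within -1 to 1 (shut at 1, half-way at 0, fully open at -1). A call has 1 to 12 rows; each row shifts and turns the commanded pose from where the row before left it, along the tool's axes as they then stand; what a row does not reach is not made up. A row lasts 1/10 s, in which the tool goes at most 50 mm and 8.59 degrees, less where a joint would pass 70% of its speed; a pose out of reach is approached as far as the arm can. A call is refused whole if a number of a shift passes 1 or a number of a turn 1, either way. A call with a gripper value outside its range is refused whole. The fingers move at their own pace and stop on an object; the grip force is fixed at half the most. Time passes only in rows, so rows that do not move let the fingers close. It gives the time, the measured TCP pose, the force and the opening at its end, in the units of the state.
- bot.observe(): the state, without advancing time (a new reading comes with each control period).
- optics.capture(name): name is "scene" or "side" or "wrist"; returns a dict with "frame" (400x640x3 uint8, red, green, blue), "z_map" (400x640 float32, m along the optical axis (not along the pixel's ray), 0 where there is no reading), "fx", "fy", "cx", "cy" (pixels), "dist_coeffs" ([k1, k2, p1, p2, k3] as OpenCV has them; the pictures are not rectified), "xyz" and "rotation" of the camera in the world. Camera axes: x right, y down, z forward; pixel columns grow to the right and rows downward; lengths in m; the calibration is good to about 2 mm. A picture is of the moment at which its call begins.
- finish_job(): hands the job in, once; it reports no verdict.
Trained networks look in the newest picture that a camera, given by its name, has taken for a name from the list of things; names that differ only in an ending like _2 or _b are one class to them, and where a whole thing is asked for, a point or a joint stands for the part that bears it (a point fixed in the world has none). Each returns a list of dicts, best first, with "p" (0 to 1); they miss things now and then, are a little off and sometimes report something else, mostly with a low value. They report only what shows in the picture. A call takes as long as a camera call. They do not tell look-alikes from the thing itself.
- recognise(name, camera): "at" ([column, row] in pixels, amid what is visible of it).
- spot_point(name, camera): "at" ([column, row] in pixels: a listed point, or the origin of a listed thing).
The state is a dict: "clock": time; "q": joint angles; "joint_velocities": joint speeds; "joint_torque": joint torques, N m; "position": TCP position; "eef_rot": TCP orientation; "force": force on the tool from outside, world axes, zero at the start; "torque": the same for the moment, N m; "gripper_width": finger opening in m.
Only numpy, scipy, OpenCV 4.12 (cv2) and the standard library are available. Lean on these libraries where they do the work, as an engineer would, in place of code of your own. Each camera call takes 0.05 s, during which the arm holds its last target. There are 200 camera calls.

## Working session

There is one attempt and no reset: what is moved stays moved. The work goes in short steps, Python scripts to look and compute and a tool call to move; the robot and the scene stay as the last step left them, time stands still between calls to the robot, and variables do not carry over. Pictures are saved under pics/ and viewed, about 8 in all and at most 12, crops included, and the job is handed in when it is done.

Besides the shell and the picture viewer there is one more tool, called after ">>>" by a JSON object that holds its "fn" and its "kwargs", one argument or row to a line. jog_arm: Moves the arm, as the interface text tells. Its arguments: {"type":"object","properties":{"increments":{"type":"array"}},"required":["increments"]}

```bash
mkdir -p pics; ls
cat > h.py <<'E'
import numpy as np, cv2
from bench import bot, optics, finish_job, recognise, spot_point
def cap(n,save=None):
    c=optics.capture(n)
    if save: cv2.imwrite('pics/'+save,c['frame'][:,:,::-1])
    return c
def ray(c,px):
    K=np.array([[c['fx'],0,c['cx']],[0,c['fy'],c['cy']],[0,0,1]])
    u=cv2.undistortPoints(np.array([[px]],float),K,np.array(c['dist_coeffs'],float))[0,0]
    return np.array([u[0],u[1],1.])
def atz(c,px,z):
    d=np.array(c['rotation'])@ray(c,px);o=np.array(c['xyz']);return o+d*(z-o[2])/d[2]
def proj(c,P):
    R=np.array(c['rotation']);K=np.array([[c['fx'],0,c['cx']],[0,c['fy'],c['cy']],[0,0,1]])
    p=R.T@(np.array(P)-np.array(c['xyz']))
    return cv2.projectPoints(p[None],np.zeros(3),np.zeros(3),K,np.array(c['dist_coeffs'],float))[0].ravel()
def cloud(c):
    h,w=c['z_map'].shape;K=np.array([[c['fx'],0,c['cx']],[0,c['fy'],c['cy']],[0,0,1]])
    g=np.stack(np.meshgrid(np.arange(w),np.arange(h)),-1).reshape(-1,1,2).astype(float)
    u=cv2.undistortPoints(g,K,np.array(c['dist_coeffs'],float)).reshape(h,w,2)
    p=np.dstack([u,np.ones((h,w))])*c['z_map'][...,None]
    return p@np.array(c['rotation']).T+np.array(c['xyz'])
E
python3 - <<'E'
from h import *
np.set_printoptions(precision=3,suppress=True)
s=bot.observe();print(s['position'],s['eef_rot'],s['clock'],s['gripper_width'])
Z={'round_key_head':.088,'square_key_head':.088,'keyhole':.08,'key_stand':0,'salt_shaker':0,'garlic':0,'mug':0,'spice_jar':0}
ims=[]
for n in ['scene','side']:
    c=cap(n);im=c['frame'][:,:,::-1].copy();ims.append(im);print(n,c['xyz'])
    for k,z in Z.items():
        for r in spot_point(k,n)[:3]:
            print(n,k,round(r['p'],2),np.array(r['at']),atz(c,r['at'],z))
    cv2.imwrite(f'pics/{n}0.png',im)
cv2.imwrite('pics/a.png',cv2.resize(np.vstack(ims),None,fx=.75,fy=.75))
E
```

```text
pics
[ 0.27  -0.563  0.403] [[ 0.432 -0.902 -0.001]
 [-0.902 -0.432  0.002]
 [-0.002 -0.    -1.   ]] 0.0 0.0854706268266409
scene [-0.123  0.832  0.889]
scene round_key_head 0.57 [238.  282.1] [0.478 0.365 0.088]
scene round_key_head 0.44 [265.1 293. ] [0.4   0.35  0.088]
scene round_key_head 0.39 [337.9 210.7] [ 0.448 -0.026  0.088]
scene square_key_head 0.66 [354.5 200.3] [ 0.437 -0.101  0.088]
scene keyhole 0.67 [293.2 252. ] [0.444 0.19  0.08 ]
scene key_stand 0.88 [345.3 226.5] [ 0.444 -0.067  0.   ]
scene mug 0.82 [300.2 189.9] [ 0.688 -0.136  0.   ]
scene spice_jar 0.75 [379.8 195. ] [ 0.445 -0.286  0.   ]
side [0.357 0.848 0.766]
side round_key_head 0.68 [333.3 318.5] [0.416 0.35  0.088]
side round_key_head 0.56 [344.2 206.2] [ 0.448 -0.038  0.088]
side round_key_head 0.52 [293.5 319.5] [0.497 0.369 0.088]
side square_key_head 0.66 [350.9 192.2] [ 0.437 -0.112  0.088]
side square_key_head 0.21 [343.9 223.7] [0.437 0.04  0.088]
side keyhole 0.59 [331.4 260.8] [0.448 0.178 0.08 ]
side key_stand 0.73 [344.4 218.8] [ 0.45  -0.089  0.   ]
side key_stand 0.65 [303.5 210.3] [ 0.585 -0.105  0.   ]
side key_stand 0.19 [342.3 206. ] [ 0.466 -0.153  0.   ]
side salt_shaker 0.72 [305.6 207.4] [ 0.582 -0.121  0.   ]
side garlic 0.6 [360.4 158.3] [ 0.44  -0.473  0.   ]
side mug 0.8 [275.7 201.2] [ 0.686 -0.133  0.   ]
side mug 0.4 [351.  195.6] [ 0.445 -0.217  0.   ]
side spice_jar 0.6 [350.1 184.6] [ 0.456 -0.282  0.   ]
```

View pics/a.png

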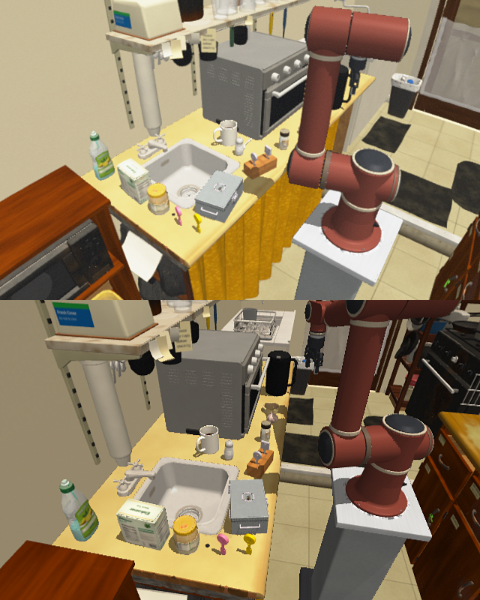

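>>> {"fn": "jog_arm", "kwargs": {
  "increments": [
    [0,0,0,-0.78,-0.68,0,-1],
    [0,0,0,-0.78,-0.68,0,-1],
    [0,0,0,-0.78,-0.68,0,-1],
    [0,0,0,-0.78,-0.68,0,-1],
    [0,0,0,-0.78,-0.68,0,-1],
    [0,0,0,-0.78,-0.68,0,-1],
    [0,0,0,-0.78,-0.68,0,-1],
    [0,0,0,-0.78,-0.68,0,-1],
    [0,0,0,-0.78,-0.68,0,-1],
    [0,0,0,-0.78,-0.68,0,-1],
    [0,0,0,-0.78,-0.68,0,-1],
    [0,0,0,-0.78,-0.68,0,-1]
  ]
}}

```text
clock: 2.1
position: [0.4026, -0.0833, 0.4051]
eef_rot: [[0.432, -0.902, 0.001], [-0.902, -0.432, -0.0], [0.001, -0.001, -1.0]]
force: [0.8, 0.2, -0.4]
gripper_width: 0.0856
```

Run:
```python
from h import *
np.set_printoptions(precision=4,suppress=True)
c=cap('wrist','w1.png');s=bot.observe();print(s['clock'],s['position'],s['eef_rot'],c['xyz'],c['rotation'])
Z={'round_key_head':.088,'square_key_head':.088,'keyhole':.08,'key_stand':0,'round_key_tip':.018}
for k,z in Z.items():
    for r in spot_point(k,'wrist')[:3]: print(k,round(r['p'],2),np.array(r['at']),atz(c,r['at'],z))
P=cloud(c);ok=c['z_map']>0
for nm,zz in (('stand',.05),('box',.08)):
    m=ok&(abs(P[...,2]-zz)<.006)
    if nm=='stand': m&=(P[...,1]<.04)&(P[...,1]>-.17)&(P[...,0]<.52)
    else: m&=(P[...,1]>.06)
    n,l,st,_=cv2.connectedComponentsWithStats(m.astype(np.uint8));
    if n<2: continue
    i=1+st[1:,4].argmax();q=P[l==i][:,:2]
    print(nm,len(q),np.median(P[l==i][:,2]),cv2.minAreaRect((q*1000).astype(np.float32)))
```

```text
2.15 [ 0.4034 -0.0791  0.405 ] [[ 0.4374 -0.8993  0.0021]
 [-0.8993 -0.4374  0.0043]
 [-0.0029 -0.0038 -1.    ]] [ 0.4777 -0.047   0.3737] [[ 0.4322 -0.8532 -0.2919]
 [-0.9018 -0.4088 -0.1402]
 [ 0.0003  0.3238 -0.9461]]
round_key_head 0.88 [303.3 125.1] [ 0.45  -0.038  0.088]
round_key_head 0.74 [411.6  38.6] [ 0.5589 -0.0942  0.088 ]
square_key_head 0.67 [357.4 173.4] [ 0.4301 -0.1081  0.088 ]
square_key_head 0.59 [458.2 197.6] [ 0.4528 -0.2163  0.088 ]
square_key_head 0.54 [304.  120.9] [ 0.4539 -0.037   0.088 ]
keyhole 0.74 [71.5  8.7] [0.4507 0.1848 0.08  ]
keyhole 0.61 [553.5 254.3] [ 0.4414 -0.3588  0.08  ]
key_stand 0.78 [330.2 137. ] [ 0.4429 -0.0727  0.    ]
key_stand 0.69 [301.6 119.9] [ 0.4464 -0.0306  0.    ]
key_stand 0.3 [71.1  8.9] [0.443  0.2483 0.    ]
stand 5420 0.049391815247648935 ((441.3938293457031, -71.33779907226562), (135.80902099609375, 60.75886154174805), 73.8584976196289)
box 14114 0.07954831531560966 ((437.3857116699219, 170.90106201171875), (84.56088256835938, 156.00473022460938), 14.679140090942383)
```

View pics/w1.png

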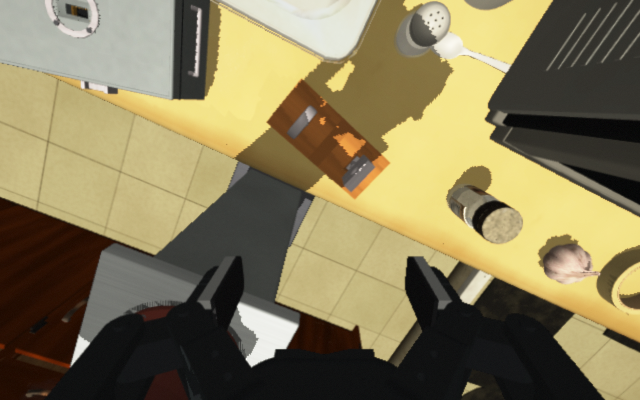

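>>> {"fn": "jog_arm", "kwargs": {
  "increments": [
    [0,0,0.927,0,0,0,0],
    [0,0,0.927,0,0,0,0],
    [0,0,0.927,0,0,0,0],
    [0,0,0.927,0,0,0,0],
    [0,0,0.927,0,0,0,0],
    [0,0,0.927,0,0,0,0],
    [0,0,0.927,0,0,0,0],
    [0,0,0.927,0,0,0,0],
    [0,0,0.927,0,0,0,0],
    [0,0,0,-0.47,-0.28,0.87,0],
    [0,0,0,-0.47,-0.28,0.87,0],
    [0,0,0,-0.47,-0.28,0.87,0]
  ]
}}

```text
clock: 3.6
position: [0.451, -0.0414, 0.2996]
eef_rot: [[-0.281, -0.96, 0.002], [-0.96, 0.281, -0.001], [0.0, -0.002, -1.0]]
force: [1.0, -1.0, 0.1]
gripper_width: 0.0429
```

>>> {"fn": "jog_arm", "kwargs": {
  "increments": [
    [0,0,0,0,0,0,0],
    [0,0,0,0,0,0,0]
  ]
}}

```text
clock: 3.8
position: [0.4504, -0.0412, 0.2999]
eef_rot: [[-0.279, -0.96, -0.002], [-0.96, 0.279, 0.0], [0.001, 0.002, -1.0]]
force: [0.0, 0.1, 0.9]
gripper_width: 0.0426
```

Run:
```python
from h import *
np.set_printoptions(precision=4,suppress=True)
c=cap('wrist','w2.png');s=bot.observe();print(s['clock'],s['position'],s['eef_rot'],s['q'],s['gripper_width'])
yaw=np.degrees(np.arctan2(s['eef_rot'][1][0],s['eef_rot'][0][0]));print(yaw)
for k,z in {'round_key_head':.088,'square_key_head':.088,'keyhole':.08,'key_stand':0}.items():
    for r in spot_point(k,'wrist')[:3]: print(k,round(r['p'],2),np.array(r['at']),atz(c,r['at'],z))
P=cloud(c);ok=c['z_map']>0
m=ok&(abs(P[...,2]-.05)<.006)&(P[...,1]<.04)&(P[...,1]>-.17)&(P[...,0]<.52)
n,l,st,_=cv2.connectedComponentsWithStats(m.astype(np.uint8));i=1+st[1:,4].argmax()
print(cv2.minAreaRect((P[l==i][:,:2]*1000).astype(np.float32)))
m=ok&(P[...,2]>.07)&(P[...,2]<.112)&(np.hypot(P[...,0]-.451,P[...,1]+.0365)<.03)
q=P[m];print(len(q),q.mean(0),q.min(0),q.max(0),cv2.minAreaRect((q[:,:2]*1000).astype(np.float32)))
```

```text
3.85 [ 0.4508 -0.0414  0.3015] [[-0.2793 -0.9602  0.001 ]
 [-0.9602  0.2793 -0.0008]
 [ 0.0004 -0.0012 -1.    ]] [-14.6753 -16.752  120.5849  -0.0278  76.1     91.5473] 0.042454433149343586
-106.21596396787274
round_key_head 0.63 [315.9 229.5] [ 0.4507 -0.0355  0.088 ]
square_key_head 0.72 [420.2 230.1] [ 0.4301 -0.1051  0.088 ]
keyhole 0.93 [ 45.2 298.6] [0.4497 0.1859 0.08  ]
key_stand 0.97 [352.9 190.6] [ 0.4421 -0.0687  0.    ]
((441.8116760253906, -71.38778686523438), (135.89305114746094, 60.477684020996094), 73.81302642822266)
771 [ 0.4577 -0.0368  0.1001] [ 0.4367 -0.0443  0.0702] [ 0.4701 -0.0266  0.1067] ((453.6064147949219, -35.90397644042969), (10.594278335571289, 32.94007110595703), 74.20652770996094)
```

View pics/w2.png

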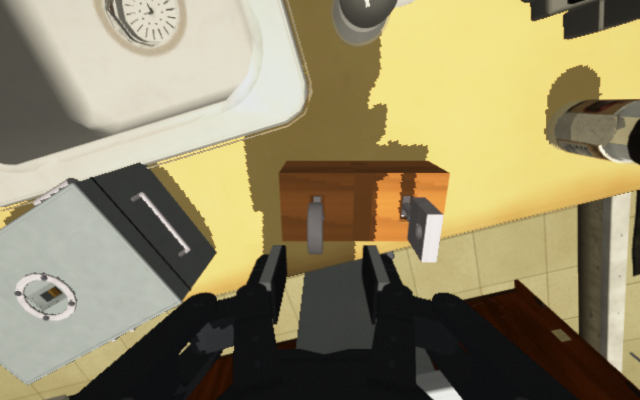

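>>> {"fn": "jog_arm", "kwargs": {
  "increments": [
    [0,0,0,-0.14,0.01,0,0],
    [0,0,0,0,0,0.4,0],
    [0,0,0,0,0,0.4,0],
    [0,0,0,0,0,0.3,0],
    [0,0,0,0,0,0.2,0],
    [0,0,0,0,0,0,0],
    [0,0,0,0,0,0,1],
    [0,0,0,0,0,0,1],
    [0,0,0,0,0,0,1],
    [0,0,0,0,0,0,1],
    [0,0,0,0,0,0,1]
  ]
}}

```text
clock: 5.15
position: [0.4522, -0.0347, 0.2493]
eef_rot: [[-0.278, -0.961, 0.002], [-0.961, 0.278, -0.0], [-0.0, -0.002, -1.0]]
force: [-0.5, -0.3, 4.5]
gripper_width: 0.009
```

Run:
```python
from h import *
np.set_printoptions(precision=4,suppress=True)
c=cap('wrist','w3.png');s=bot.observe();print(s['clock'],s['position'],s['force'],s['torque'],s['gripper_width'])
c=cap('side');x,y=proj(c,[.45,-.04,.08]).astype(int);print(x,y)
im=c['frame'][:,:,::-1];a=cv2.resize(im[max(0,y-50):y+50,x-80:x+80],(640,400),interpolation=cv2.INTER_CUBIC)
cv2.imwrite('pics/m3.png',cv2.resize(np.vstack([cv2.imread('pics/w3.png'),a]),None,fx=.74,fy=.74))
```

```text
5.2 [ 0.4522 -0.0347  0.2493] [0.2611 0.1567 3.8204] [-0.0676  0.0839  0.0261] 0.009328547526389423
343 207
```

View pics/m3.png

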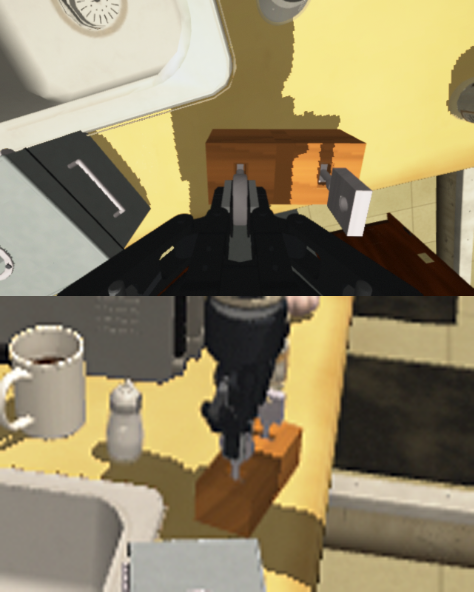

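>>> {"fn": "jog_arm", "kwargs": {
  "increments": [
    [0,0,0,0,0,-0.2,1],
    [0,0,0,0,0,-0.4,1],
    [0,0,0,0,0,-0.4,1],
    [0,0,0,0,0,-0.4,1],
    [0,0,0,0,0,-0.4,1],
    [0,0,0,0,0,-0.4,1],
    [0,0,-1,0,0,0,1],
    [0,0,-1,0,0,0,1],
    [0,0,-1,0,0,0,1],
    [0,0,-1,0,0,0,1],
    [0,0,-1,0,0,0,1],
    [0,0,-1,0,0,0,1]
  ]
}}

```text
clock: 6.45
position: [0.4514, -0.0345, 0.3358]
eef_rot: [[0.243, -0.97, -0.001], [-0.97, -0.243, 0.0], [-0.001, 0.001, -1.0]]
force: [-0.4, -0.7, -1.6]
gripper_width: 0.0092
```

>>> {"fn": "jog_arm", "kwargs": {
  "increments": [
    [0,0,-1,0,0,0,1],
    [0,0,-1,0,0,0,1],
    [0,0,-1,0,0,0,1],
    [0,0,-1,0,0,0,1],
    [0,0,-1,0,0,0,1],
    [0,0,-1,0,0,0,1],
    [0,0,-1,0,0,0,1],
    [0,0,-1,0,0,0,1],
    [0,0,-1,0,0,0,1],
    [0,0,-1,0,0,0,1],
    [0,0,-1,0,0,0,1],
    [0,0,-1,0,0,0,1]
  ]
}}

```text
clock: 7.65
position: [0.4513, -0.0345, 0.3358]
eef_rot: [[0.962, -0.274, -0.001], [-0.274, -0.962, 0.0], [-0.002, 0.0, -1.0]]
force: [0.4, -0.1, -1.0]
gripper_width: 0.009
```

Run:
```python
from h import *
np.set_printoptions(precision=4,suppress=True)
s=bot.observe();print(s['clock'],s['position'],s['eef_rot'],s['q'],s['force'],s['gripper_width'])
c=cap('wrist','w4.png')
for k,z in {'round_key_tip':.107,'keyhole':.08,'round_key_head':.177}.items():
    for r in spot_point(k,'wrist')[:3]: print(k,round(r['p'],2),np.array(r['at']),atz(c,r['at'],z))
P=cloud(c);ok=c['z_map']>0
m=ok&(abs(P[...,2]-.08)<.004)&(P[...,1]>.06)
n,l,st,_=cv2.connectedComponentsWithStats(m.astype(np.uint8));i=1+st[1:,4].argmax()
print(st[i],cv2.minAreaRect((P[l==i][:,:2]*1000).astype(np.float32)))
```

```text
7.65 [ 0.4513 -0.0345  0.3358] [[ 0.9617 -0.2741 -0.0015]
 [-0.2741 -0.9617  0.0004]
 [-0.0015  0.     -1.    ]] [-13.8061 -18.804  118.7677   0.0023  80.1244   2.1029] [ 0.3861 -0.0673 -1.0321] 0.00896299902548409
round_key_tip 0.85 [321.4 218.1] [ 0.449  -0.0324  0.107 ]
round_key_head 0.88 [327.5 266.6] [ 0.4534 -0.0314  0.177 ]
[ 190    0  143   67 4927] ((444.8040771484375, 100.76204681396484), (40.451744079589844, 95.72721862792969), 74.32035827636719)
```

View pics/w4.png

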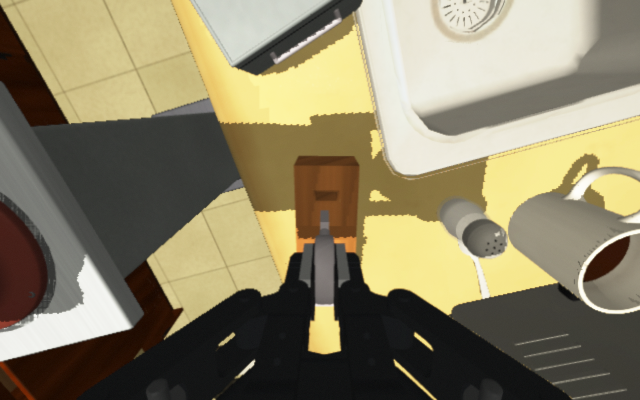

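>>> {"fn": "jog_arm", "kwargs": {
  "increments": [
    [0,0,0,-0.26,-0.92,0,1],
    [0,0,0,-0.26,-0.92,0,1],
    [0,0,0,-0.26,-0.92,0,1],
    [0,0,0,0,0,0,1]
  ]
}}

```text
clock: 8.25
position: [0.4519, 0.0831, 0.3362]
eef_rot: [[0.962, -0.274, -0.001], [-0.274, -0.962, 0.001], [-0.001, -0.001, -1.0]]
force: [0.0, -1.3, -0.2]
gripper_width: 0.009
```

Run:
```python
from h import *
np.set_printoptions(precision=4,suppress=True)
s=bot.observe();print(s['clock'],s['position'],s['eef_rot'])
c=cap('wrist','w5.png')
for r in spot_point('keyhole','wrist')[:3]: print(round(r['p'],2),np.array(r['at']),atz(c,r['at'],.08))
for r in spot_point('round_key_tip','wrist')[:3]: print('tip',round(r['p'],2),np.array(r['at']),atz(c,r['at'],.107))
P=cloud(c);ok=c['z_map']>0
m=ok&(abs(P[...,2]-.08)<.004)&(P[...,1]>.06)
n,l,st,_=cv2.connectedComponentsWithStats(m.astype(np.uint8));i=1+st[1:,4].argmax()
print(st[i],cv2.minAreaRect((P[l==i][:,:2]*1000).astype(np.float32)))
# rectified top view of the lid at z=.08, 0.25 mm/px, centred (.448,.185)
n=600;o=np.array([.448,.185]);J,I=np.meshgrid(np.arange(n),np.arange(n))
# column -> +x, row -> -y
X=o[0]+(J-n/2)*.00025;Y=o[1]-(I-n/2)*.00025
W=np.stack([X,Y,np.full_like(X,.08)],-1).reshape(-1,3)
R=np.array(c['rotation']);p=(W-np.array(c['xyz']))@R
K=np.array([[c['fx'],0,c['cx']],[0,c['fy'],c['cy']],[0,0,1]])
uv=cv2.projectPoints(p,np.zeros(3),np.zeros(3),K,np.array(c['dist_coeffs'],float))[0].reshape(n,n,2).astype(np.float32)
cv2.imwrite('pics/top5.png',cv2.remap(c['frame'][:,:,::-1].copy(),uv[...,0],uv[...,1],cv2.INTER_CUBIC))
```

```text
8.25 [0.4519 0.0831 0.3362] [[ 0.9617 -0.274  -0.0005]
 [-0.274  -0.9617  0.0014]
 [-0.0009 -0.0012 -1.    ]]
0.64 [284.   81.6] [0.4499 0.1857 0.08  ]
tip 0.76 [321.8 218. ] [0.4501 0.0853 0.107 ]
[  147     0   259   213 32064] ((450.93768310546875, 184.40237426757812), (116.47999572753906, 172.28143310546875), 13.929588317871094)
```

View pics/top5.png

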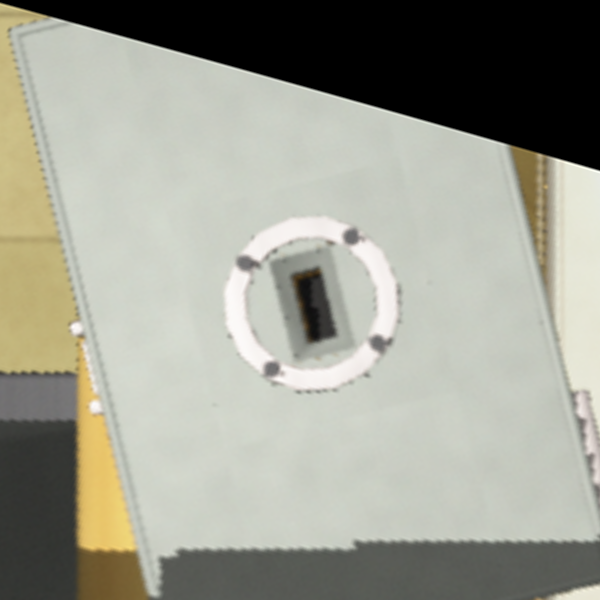

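>>> {"fn": "jog_arm", "kwargs": {
  "increments": [
    [0,0,0,-0.23,-0.807,0,1],
    [0,0,0,-0.23,-0.807,0,1],
    [0,0,0,-0.23,-0.807,0,1],
    [0,0,-0.997,0,0,0,1],
    [0,0,-0.997,0,0,0,1],
    [0,0,-0.997,0,0,0,1],
    [0,0,-0.997,0,0,0,1],
    [0,0,-0.997,0,0,0,1],
    [0,0,-0.997,0,0,0,1],
    [0,0,0,0,0,0.2,1],
    [0,0,0,0,0,0,1],
    [0,0,0,0,0,0,1]
  ]
}}

```text
clock: 9.6
position: [0.4528, 0.1802, 0.3276]
eef_rot: [[0.972, 0.236, -0.001], [0.236, -0.972, -0.0], [-0.001, 0.0, -1.0]]
force: [0.7, 0.3, -0.9]
gripper_width: 0.0093
```

Run:
```python
from h import *
np.set_printoptions(precision=4,suppress=True)
s=bot.observe();print(s['clock'],s['position'],s['eef_rot'],s['q'],s['force'])
c=cap('wrist','w6.png');im=[c['frame'][:,:,::-1]]
tz=s['position'][2]-.231
for k,z in {'keyhole':.08,'round_key_tip':tz,'round_key_head':tz+.07}.items():
    for r in spot_point(k,'wrist')[:2]: print(k,round(r['p'],2),np.array(r['at']),atz(c,r['at'],z))
T=np.array(s['position']);print('proj tip',proj(c,[T[0],T[1],tz]),'hole',proj(c,[.4507,.1847,.08]))
a=cv2.resize(im[0][130:280,220:420],(640,480),interpolation=cv2.INTER_CUBIC)
d=cap('side');x,y=proj(d,[.45,.185,.12]).astype(int)
b=cv2.resize(d['frame'][y-50:y+50,x-65:x+65,::-1],(624,480),interpolation=cv2.INTER_CUBIC)
m=np.hstack([a,b]);cv2.imwrite('pics/m6.png',cv2.resize(m,None,fx=.63,fy=.63))
```

```text
9.6 [0.4528 0.1802 0.3276] [[ 0.9717  0.2361 -0.0013]
 [ 0.2361 -0.9717 -0.0004]
 [-0.0013  0.0001 -1.    ]] [ 12.9481 -12.8848 114.8398  -0.0041  78.1212  -0.7083] [ 0.6528  0.3099 -0.8682]
keyhole 0.7 [322.5 203.2] [0.4493 0.1864 0.08  ]
round_key_tip 0.74 [414.2  12.7] [0.473  0.3236 0.0966]
round_key_tip 0.64 [333.3  10.2] [0.4253 0.3135 0.0966]
round_key_head 0.56 [328.3 268.4] [0.4541 0.1819 0.1666]
proj tip [324.9193 218.996 ] hole [323.7422 205.523 ]
```

View pics/m6.png

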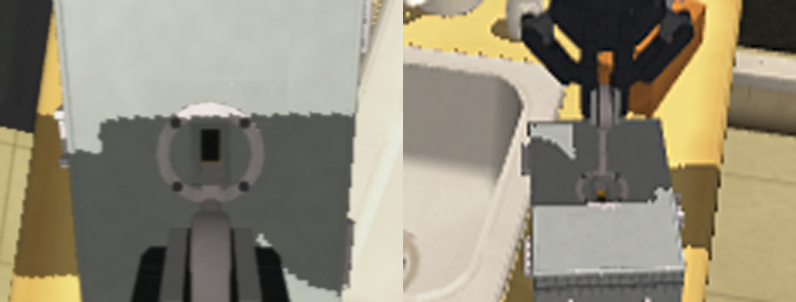

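Run:
```python
from h import *
im=cv2.imread('pics/w6.png')[170:270,275:375]
a=cv2.resize(im,(600,600),interpolation=cv2.INTER_CUBIC)
a=np.clip((a.astype(float)/255)**.6*255*1.1,0,255).astype(np.uint8)
cv2.imwrite('pics/z6.png',a)
```

```text
(no output)
```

View pics/z6.png

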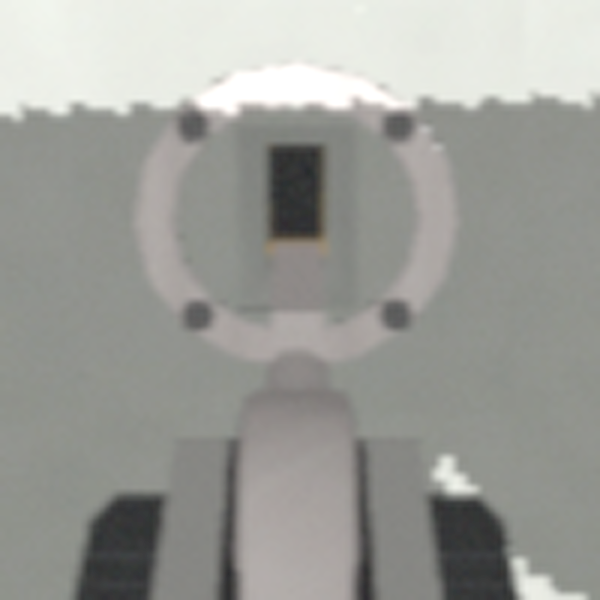

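Run:
```python
from h import *
np.set_printoptions(precision=4,suppress=True)
c=cap('wrist','w7.png');s=bot.observe();T=np.array(s['position']);R=np.array(s['eef_rot']);print(T)
H=atz(c,[324.7,205.8],.08);print('hole',H,'rel tool',R.T@(H-T)*1000)
for z in (.0966,.1006): 
    B=atz(c,[324.8,211],z);print(z,B,'rel tool',R.T@(B-T)*1000)
for z,v in((.1666-.017,390),):
    pass
```

```text
[0.4528 0.1809 0.3285]
hole [0.4521 0.185  0.08  ] rel tool [  0.153   -4.2356 248.4933]
0.0966 [0.4516 0.1869 0.0966] rel tool [  0.1942  -6.1364 231.8933]
0.1006 [0.4513 0.1884 0.1006] rel tool [  0.1832  -7.6876 227.8933]
```

>>> {"fn": "jog_arm", "kwargs": {
  "increments": [
    [0,0,0,0,-0.11,0.1,1],
    [0,0,0,0,0,0.1,1],
    [0,0,0,0,0,0.1,1],
    [0,0,0,0,0,0.1,1],
    [0,0,0,0,0,0.1,1],
    [0,0,0,0,0,0,1]
  ]
}}

```text
clock: 10.5
position: [0.4515, 0.185, 0.3074]
eef_rot: [[0.971, 0.238, -0.002], [0.238, -0.971, -0.0], [-0.002, 0.0, -1.0]]
force: [0.4, -0.2, -0.3]
gripper_width: 0.0091
```

```bash
python3 -c "
from h import *
s=bot.observe();print(np.round(s['position'],4),np.round(s['force'],2),np.round(s['torque'],2))"
```

```text
[0.4515 0.185  0.3074] [ 0.43 -0.24 -0.27] [ 0.01 -0.02  0.02]
```

>>> {"fn": "jog_arm", "kwargs": {
  "increments": [
    [0,0,0,0,0,0.1,1],
    [0,0,0,0,0,0.1,1],
    [0,0,0,0,0,0,1]
  ]
}}

```text
clock: 10.8
position: [0.4515, 0.185, 0.2995]
eef_rot: [[0.971, 0.238, -0.001], [0.238, -0.971, -0.0], [-0.001, 0.0, -1.0]]
force: [-0.1, -0.6, -1.1]
gripper_width: 0.0096
```

>>> {"fn": "jog_arm", "kwargs": {
  "increments": [
    [0,0,0,0,0,0.1,1],
    [0,0,0,0,0,0,1]
  ]
}}

```text
clock: 11.0
position: [0.4516, 0.185, 0.2958]
eef_rot: [[0.971, 0.238, -0.001], [0.238, -0.971, -0.0], [-0.001, 0.0, -1.0]]
force: [-0.6, 0.2, -1.4]
gripper_width: 0.0091
```

>>> {"fn": "jog_arm", "kwargs": {
  "increments": [
    [0,0,0,0,0,0.1,1],
    [0,0,0,0,0,0.1,1],
    [0,0,0,0,0,0,1]
  ]
}}

```text
clock: 11.3
position: [0.4523, 0.1851, 0.2904]
eef_rot: [[0.971, 0.239, 0.001], [0.239, -0.971, -0.001], [0.0, 0.001, -1.0]]
force: [-3.0, -2.7, 9.3]
gripper_width: 0.0091
```

>>> {"fn": "jog_arm", "kwargs": {
  "increments": [
    [0,0,0,0,0.01,0.1,1],
    [0,0,0,0,-0.02,0.1,1],
    [0,0,0,0,0.01,0,1]
  ]
}}

```text
clock: 11.6
position: [0.4522, 0.1844, 0.2814]
eef_rot: [[0.971, 0.239, 0.001], [0.239, -0.971, -0.004], [0.0, 0.004, -1.0]]
force: [-0.7, -5.2, 5.2]
gripper_width: 0.009
```

>>> {"fn": "jog_arm", "kwargs": {
  "increments": [
    [0,0,0,0,0.02,0.1,1],
    [0,0,0,0,-0.04,0.1,1],
    [0,0,0,0,0.02,0,1]
  ]
}}

```text
clock: 11.9
position: [0.4518, 0.1849, 0.2727]
eef_rot: [[0.971, 0.239, 0.0], [0.239, -0.971, -0.001], [-0.0, 0.001, -1.0]]
force: [-1.3, -1.3, 0.2]
gripper_width: 0.0088
```

>>> {"fn": "jog_arm", "kwargs": {
  "increments": [
    [0,0,0,0.01,0.02,0.06,1],
    [0,0,0,-0.02,-0.02,0.05,1],
    [0,0,0,0.01,0,0,1]
  ]
}}

```text
clock: 12.2
position: [0.4525, 0.1851, 0.2719]
eef_rot: [[0.971, 0.239, -0.0], [0.239, -0.971, -0.002], [-0.001, 0.001, -1.0]]
force: [-11.4, -5.5, 23.7]
gripper_width: 0.0094
```

>>> {"fn": "jog_arm", "kwargs": {
  "increments": [
    [0,0,0,0,0,-0.04,1],
    [0,0,0,0,0,0,1]
  ]
}}

```text
clock: 12.4
position: [0.4522, 0.1849, 0.272]
eef_rot: [[0.971, 0.239, -0.0], [0.239, -0.971, -0.001], [-0.0, 0.001, -1.0]]
force: [-5.6, -3.8, 15.3]
gripper_width: 0.009
```

>>> {"fn": "jog_arm", "kwargs": {
  "increments": [
    [0,0,1,0,0,0,1],
    [0,0,1,0,0,0,1],
    [0,0,1,0,0,0,1],
    [0,0,1,0,0,0,1],
    [0,0,0,0,0,0,1]
  ]
}}

```text
clock: 12.9
position: [0.4522, 0.185, 0.272]
eef_rot: [[0.994, -0.109, -0.0], [-0.109, -0.994, -0.002], [-0.0, 0.002, -1.0]]
force: [-7.0, -4.9, 15.8]
gripper_width: 0.0089
```

```bash
python3 -c "
from h import *
s=bot.observe();print(np.round(s['position'],4),np.round(s['force'],2),np.round(s['torque'],2),np.round(s['q'],1))"
```

```text
[0.4522 0.185  0.272 ] [-6.96 -4.92 15.77] [-1.    1.35  0.04] [ 1.350e+01 -9.000e+00  1.172e+02 -1.000e-01  7.190e+01  1.980e+01]
```

>>> {"fn": "jog_arm", "kwargs": {
  "increments": [
    [0,0,1,0,0,0,1],
    [0,0,1,0,0,0,1],
    [0,0,1,0,0,0,1],
    [0,0,1,0,0,0,1],
    [0,0,1,0,0,0,1],
    [0,0,1,0,0,0,1],
    [0,0,0,0,0,0,1]
  ]
}}

```text
clock: 13.6
position: [0.4521, 0.1851, 0.272]
eef_rot: [[0.806, -0.591, -0.001], [-0.591, -0.806, -0.001], [0.0, 0.001, -1.0]]
force: [-8.2, -3.9, 17.0]
gripper_width: 0.0091
```

>>> {"fn": "jog_arm", "kwargs": {
  "increments": [
    [0,0,1,0,0,0,1],
    [0,0,1,0,0,0,1],
    [0,0,1,0,0,0,1],
    [0,0,1,0,0,0,1],
    [0,0,1,0,0,0,1],
    [0,0,1,0,0,0,1],
    [0,0,1,0,0,0,1],
    [0,0,1,0,0,0,1],
    [0,0,0.6,0,0,0,1],
    [0,0,0,0,0,0,1]
  ]
}}

```text
clock: 14.6
position: [0.4522, 0.185, 0.272]
eef_rot: [[0.187, -0.982, -0.0], [-0.982, -0.187, -0.002], [0.001, 0.001, -1.0]]
force: [-7.8, -4.1, 15.3]
gripper_width: 0.0094
```

```bash
python3 -c "
from h import *
s=bot.observe();print(np.round(s['position'],4),np.round(s['force'],2),np.round(s['torque'],3),np.round(s['q'],1),s['clock'])
R=np.array(s['eef_rot']);print(np.degrees(np.arctan2(R[1,0],R[0,0])))
c=cap('wrist','w9.png')
d=cap('side');x,y=proj(d,[.45,.17,.08]).astype(int)
b=cv2.resize(d['frame'][y-50:y+50,x-80:x+80,::-1],(640,400),interpolation=cv2.INTER_CUBIC)
cv2.imwrite('pics/m9.png',cv2.resize(np.vstack([cv2.imread('pics/w9.png'),b]),None,fx=.74,fy=.74))"
```

```text
[0.4522 0.185  0.272 ] [-7.83 -4.12 15.26] [-0.959  1.378  0.078] [ 1.350e+01 -9.000e+00  1.172e+02 -1.000e-01  7.190e+01  9.280e+01] 14.6
-79.21130156934825
```

View pics/m9.png

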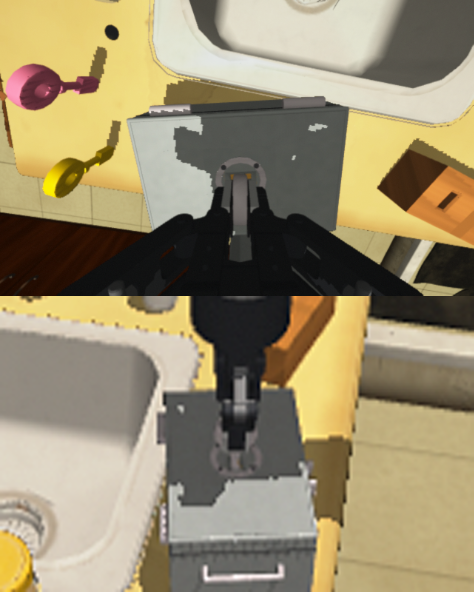

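>>> {"fn": "jog_arm", "kwargs": {
  "increments": [
    [0,0,0.5,0,0,0,1],
    [0,0,0.3,0,0,0,1],
    [0,0,0,0,0,0,1],
    [0,0,0,0,0,0,1]
  ]
}}

```text
clock: 15.1
position: [0.4522, 0.185, 0.272]
eef_rot: [[0.119, -0.993, -0.0], [-0.993, -0.119, -0.002], [0.001, 0.0, -1.0]]
force: [-8.1, -4.4, 15.4]
gripper_width: 0.0089
```

```bash
python3 -c "
from h import *
s=bot.observe();print(np.round(s['position'],4),np.round(s['force'],2),np.round(s['torque'],3),s['clock'])
R=np.array(s['eef_rot']);print(np.degrees(np.arctan2(R[1,0],R[0,0])))"
```

```text
[0.4522 0.185  0.272 ] [-8.1  -4.39 15.42] [-1.012  1.323  0.146] 15.1
-83.15843335868885
```

>>> {"fn": "jog_arm", "kwargs": {
  "increments": [
    [0,0,0.4,0,0,0,1],
    [0,0,0.4,0,0,0,1],
    [0,0,0,0,0,0,1],
    [0,0,0,0,0,0,1]
  ]
}}

```text
clock: 15.5
position: [0.4522, 0.185, 0.272]
eef_rot: [[0.05, -0.999, -0.0], [-0.999, -0.05, -0.002], [0.002, 0.0, -1.0]]
force: [-7.4, -4.3, 15.2]
gripper_width: 0.0089
```

```bash
python3 -c "
from h import *
s=bot.observe();print(np.round(s['position'],4),np.round(s['force'],2),np.round(s['torque'],3),s['clock'])
R=np.array(s['eef_rot']);print(np.degrees(np.arctan2(R[1,0],R[0,0])))"
```

```text
[0.4522 0.185  0.272 ] [-7.38 -4.32 15.16] [-0.954  1.315  0.335] 15.5
-87.1265940111066
```

```bash
python3 -c "
from h import *
s=bot.observe();print(np.round(s['torque'],3))
r=[]
for n in ['scene','side']:
    d=cap(n,n+'10.png');x,y=proj(d,[.45,.17,.06]).astype(int)
    r.append(np.hstack([cv2.resize(i[y-45:y+45,x-60:x+60],(400,300),interpolation=cv2.INTER_CUBIC) for i in (cv2.imread(f'pics/{n}0.png'),d['frame'][:,:,::-1].copy())]))
    if n=='side':
        for k,z in {'square_key_head':.088,'salt_shaker':0,'mug':0,'spice_jar':0,'garlic':0}.items():
            for q in spot_point(k,n)[:1]: print(k,round(q['p'],2),np.round(atz(d,q['at'],z),3))
cv2.imwrite('pics/m10.png',np.vstack(r))"
```

```text
[-0.954  1.315  0.335]
square_key_head 0.5 [ 0.443 -0.13   0.088]
salt_shaker 0.53 [ 0.578 -0.12   0.   ]
mug 0.81 [ 0.692 -0.139  0.   ]
spice_jar 0.35 [ 0.458 -0.287  0.   ]
```

View pics/m10.png

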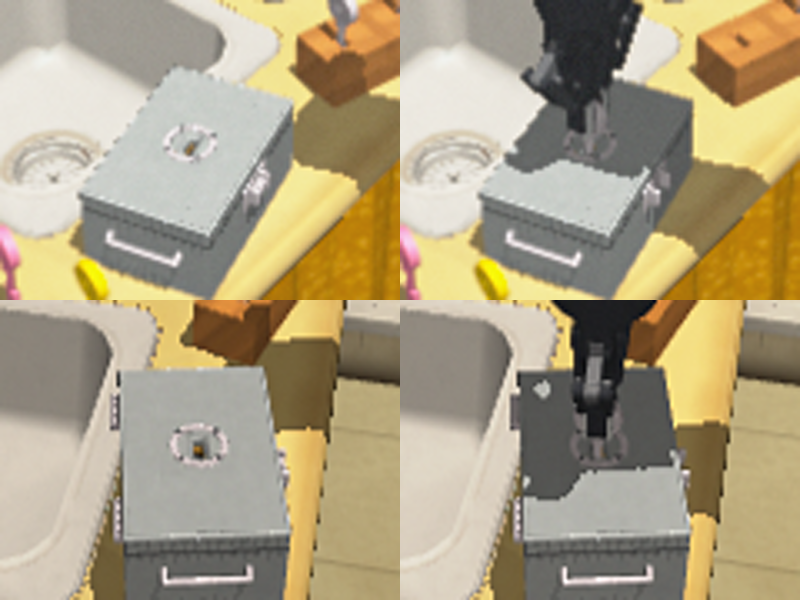

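```bash
python3 -c "
from bench import finish_job
print(finish_job())"
```

```text
the job is handed in; nothing more can be done
None
```

The round-headed key is in the strong box lock, pushed fully home and turned clockwise to the stop. I handed the job in at about 15.6 s with the arm still holding it turned.

- **Fully home:** the tool stopped at z = 0.272 m, the height expected for the tip on the lock floor. The push down was about 24 N at most, and about 15 N while holding.
- **Turned:** the hand turned about 101°, which allows for the blade's play. The torque then rose from 0.15 to 0.34 N m, more than the spring's 0.12 N m, so the lock is at its stop.
- **Bolt:** before and after pictures show a gap opening at the bolt on the front of the box, so it appears drawn back. The picture is coarse, and I had no direct reading of the bolt or the lock angle.
- **Other things on the worktop:** the salt shaker, mug and spice jar were found within about 6 mm of their first positions. The garlic was not found in the last picture, but nothing went near it.
- **Square-headed key:** the last network check placed it about 2 cm from its first position, with low confidence (0.5) and the arm partly hiding it. The arm never touched it after the grasp. It was in its slot in the picture taken just after I gripped the round key, which was the last clear view of it.

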